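# Gauge a sleeve with the no-touch bore probe

### The job

Stand the taller of the two aluminium sleeves upright and centred on the narrow gauging post and let go of it. Then take the bore probe by its handle out of its rest and lower its stem straight down the sleeve's bore, never touching the sleeve or the post with it, until the dark mark round the stem is level with the sleeve's upper rim. Finish while holding the probe still there, upright and centred in the bore, and leave everything else where it is.

Things in the scene. Friction and masses are not known exactly. Their poses are not given: they have to be found in the camera images.
- sleeve: the taller turned aluminium sleeve, a plain tube open at both ends: 42 mm outside diameter, 22 mm bore, 45 mm tall, about 0.12 kg, standing loose on the bench. The end with the four close grooves stays up. Origin: centre of its underside, z along its axis (up at the start).
- sleeve_mouth (a point): centre of the taller sleeve's upper opening, on its axis, 45 mm above its origin
- post: gauging post, fixed to the bench: round steel foot 90 mm wide and 14 mm high, a low collar 44 mm wide up to 20 mm, and on it a narrow upright tube, 34 mm outside, 26 mm bore, its flat open top 60 mm above the bench; the bore is open down to 14 mm above the bench. It stands left or right of the middle. Origin: centre of the foot's underside, z up.
- post_top (a point): centre of the post's open top, 60 mm above its origin; the sleeve's underside centre belongs here
- rest: probe rest, fixed to the bench: round foot 80 mm wide and 10 mm high with a grey upright tube, 36 mm outside, 20 mm bore, its rim 105 mm above the bench. It stands on the side opposite the post. Origin: centre of the foot's underside, z up.
- probe: bore probe, about 0.1 kg: round steel stem 10 mm in diameter and 90 mm long, above it a collar 30 mm wide and 6 mm thick (90 to 96 mm from the tip), above that a black round handle 26 mm in diameter from 96 to 145 mm from the tip. It hangs loose and upright in the rest with the collar on the rest's rim, tip 15 mm above the bench, and lifts straight out. Origin: centre of the stem's lower tip, z along the stem towards the handle (up).
- probe_mark (a point): on the stem's axis at the middle of the dark mark round the stem (3 mm wide), 55 mm above the tip
- short_sleeve: the shorter turned aluminium sleeve, 42 mm outside, 22 mm bore, 28 mm tall, standing on the bench; not part of the job. Origin: centre of its underside, z up.
- hex_key: L-shaped hex key, 24x77x5 mm, lying between the sleeves; a bystander. Origin: centre of its underside.
- eyepiece: black stepped eyepiece, 35 mm wide, 42 mm tall, standing at the back; a bystander. Origin: centre of its underside.
- filter: round glass filter in a black ring, 45 mm wide, 8 mm high, lying at the back; a bystander. Origin: centre of its underside.
- red_screwdriver: small screwdriver with a red handle, 149 mm long, 17 mm wide, lying towards the robot; a bystander. Origin: centre of its underside.
- tray: shallow grey tray of screws, 68x110x18 mm, towards the robot; a bystander. Origin: centre of its underside.
- jar: small jar with a black lid, 46 mm wide, 34 mm tall, to the right; a bystander. Origin: centre of its underside.
Things that resemble listed ones, but are neither listed nor needed, are in the scene too. Leave any red look-alike of the rest alone.

How it is judged:
By the outcome, as a careful person would: the job done as asked, in the order asked, and still so for the second after the job is handed in, while the arm keeps its last pose, push and grip.
It also fails if it takes over 62 s, if anything falls off the work surface, if the arm or the gripper's body presses on something with over 40 N, if the wrist force passes 120 N, or if a joint passes its speed limit or range.

### The arm

A 7-joint arm with a two-finger parallel gripper is mounted at the origin on a cart in front of the work surface, level with it; the furniture and walls round the work are solid. World frame = base frame: x ahead of the robot, y to its left, z up, the work surface at z = 0. Lengths are in m, angles in rad, forces in N, time in s.
With the tool pointing down it reaches from about 0.4 to 0.875 m from the base axis. Payload 19.3 kg.
Tool frame: the origin (TCP) lies where the fingers leave the gripper's body, on its centre line; the fingertips stand bot.tip_reach ahead of it and the grasp point (between the pads) lies 54 mm ahead of it (bot.tip_reach is the distance from the TCP to the fingertips, in m); z points along the fingers, y is the line along which they close (so a half turn about z gives the same grasp; the last joint's range is limited). The gripper opens to 85 mm and grips with 20 to 120 N. Pads are 22 mm wide; open, the fingers measure 114 mm over their backs; the gripper's body (76 mm by 85 mm) begins 54 mm behind the grasp point. The pads swing forward as they close: fully open they stand 13 mm farther back than shut.
Start: joints at [1.145, 0.521, -0.036, 1.599, 0.021, 1.021, -0.113], TCP at [0.218, -0.586, 0.304] pointing down, gripper open.
Joint ranges: [-2.91, 2.91], [-0.3, 2.13], [-1.5, 1.42], [0.17, 2.43], [-1.26, 4.41], [0.16, 1.93], [-2.52, 2.52]. Speed limits (rad/s): [1.89, 1.89, 2.39, 2.39, 3.01, 3.01, 3.01].

### API

Orientations are given as [roll, pitch, yaw] about the fixed x, y, z axes, in that order (R = Rz(yaw) Ry(pitch) Rx(roll)).
In Python, from workcell import bot gives the robot as it stands. The module is installed in compiled form; this text tells all that it offers.
- The arm moves only by the shell command python3 -m jog 'ROWS' [FORCE]. ROWS is JSON, a list that holds one entry, the list of rows, each a list of 7 numbers: the shift along the tool's x, y, z in mm, then the turn, a rotation vector about the tool's x, y, z in rad, then the opening, from 0 (shut) to 1 (fully open). In form: [[[tx, ty, tz, wx, wy, wz, fingers], ...]]. A call has 1 to 5 rows; each row shifts and turns the commanded pose from where the row before left it, along the tool's axes as they then stand; what a row does not reach is not made up. A row lasts 1/10 s, in which the tool goes at most 50 mm and 8.59 degrees, less where a joint would pass 70% of its speed; a pose out of reach is approached as far as the arm can. A call is refused whole if a number of a shift passes 50 or a number of a turn 0.15, either way. A call with a gripper value outside its range is refused whole. The fingers move at their own pace and stop on an object; FORCE is the grip in N (left out, the last holds). Time passes only in rows, so rows that do not move let the fingers close. It gives the time, the measured TCP pose, the force, the opening and the grip force at its end, in the units of the state.
- bot.observe(): the state, without advancing time (a new reading comes with each control period).
- bot.grab_frame(name): name is "scene" or "side" or "wrist"; returns a dict with "img" (420x560x3 uint8, red, green, blue), "intrinsics" (3x3 intrinsics, pixels), "R" (3x3) and "t" (3): a world point X has camera coordinates R X + t; the wrist camera has in their place "tool_from_camera" (4x4, takes a point from camera to tool coordinates, whose origin is the TCP and whose axes are the flange's). Camera axes: x right, y down, z forward; pixel columns grow to the right and rows downward; lengths in m; the calibration is good to about 2 mm. A picture is of the moment at which its call begins: read the wrist's pose just before it. There is no depth.
- bot.job_done(): hands the job in; it is judged then, once.
Trained networks look in a picture, given as the dict that the camera call returned (one of the last four; its "shot" number tells which), for a name from the list of things; names that differ only in an ending like _2 or _b are one class to them, and where a whole thing is asked for, a point or a joint stands for the part that bears it (a point fixed in the world has none). Each returns a list of dicts, best first, with "conf" (0 to 1); they miss things now and then, are a little off and sometimes report something else, mostly with a low value. They report only what shows in the picture. A call takes as long as a camera call. They do not tell look-alikes from the thing itself.
- bot.trace(query, picture): "region" (420x560 bool, what is visible of it).
- bot.spot_point(query, picture): "xyz" ([x, y, z] in m, in world coordinates, good to about 4 mm: a listed point, or the origin of a listed thing).
The state is a dict: "clock": time; "qpos": joint angles; "qd": joint speeds; "joint_efforts": joint torques, N m; "position": TCP position; "tool_rot": TCP orientation; "force": force on the tool from outside, world axes, zero at the start; "moment": the same for the moment, N m; "grip_width": finger opening in m; "finger_force": force on a finger pad.
Only numpy, scipy, OpenCV 4.12 (cv2) and the standard library are available. Lean on these libraries where they do the work, as an engineer would, in place of code of your own. Each camera call takes 0.05 s, during which the arm holds its last target. There are 200 camera calls.

## Working session

There is one attempt and no reset: what is moved stays moved. The work goes in short steps, Python scripts to look and compute and a shell command to move; the robot and the scene stay as the last step left them, time stands still between calls to the robot, and variables do not carry over. Pictures are saved under pics/ and viewed, at most 10 in all, crops included, and the job is handed in when it is done.

```bash
mkdir -p pics
cat > h.py <<'E'
from workcell import bot
import numpy as np, cv2
from scipy.spatial.transform import Rotation as Ro
def save(f,name,crop=None,s=1):
    im=f["img"][:,:,::-1]
    if crop: im=im[crop[1]:crop[3],crop[0]:crop[2]]
    cv2.imwrite("pics/"+name,cv2.resize(im,None,fx=s,fy=s,interpolation=cv2.INTER_CUBIC))
def proj(f,X):
    c=f["R"]@np.array(X)+f["t"]; p=f["intrinsics"]@c; return p[:2]/p[2]
E
python3 - <<'E'
from h import *
s=bot.observe(); print(s["clock"],s["position"],s["tool_rot"],s["grip_width"],bot.tip_reach)
for n in ["scene","side"]:
    f=bot.grab_frame(n); save(f,n+"0.png")
    for q in ["sleeve","sleeve_mouth","post_top","rest","probe","probe_mark","short_sleeve"]:
        print(n,q,[(np.round(d["xyz"],4).tolist(),round(d["conf"],2),np.round(proj(f,d["xyz"])).tolist()) for d in bot.spot_point(q,f)[:3]])
print(bot.observe()["clock"])
E
```

```text
0.0 [ 0.2176193  -0.58562289  0.30330044] [-3.14043494e+00  2.63241611e-05  3.55772078e-01] 0.08515420855443911 0.0726
scene sleeve [([0.6674, -0.0243, 0.001], 0.73, [230.0, 215.0])]
scene sleeve_mouth [([0.3716, -0.0976, -0.0002], 0.72, [348.0, 262.0]), ([0.667, -0.028, 0.0482], 0.55, [230.0, 200.0])]
scene post_top [([0.5621, 0.1797, 0.061], 0.86, [192.0, 272.0])]
scene rest [([0.5731, -0.2967, 0.0017], 0.83, [331.0, 177.0]), ([0.4171, -0.2007, -0.0019], 0.63, [358.0, 227.0]), ([0.5363, -0.177, -0.0021], 0.56, [312.0, 209.0])]
scene probe [([0.5666, 0.177, -0.003], 0.63, [195.0, 289.0]), ([0.4877, -0.0338, -0.0029], 0.29, [289.0, 252.0])]
scene probe_mark [([0.5398, -0.1722, 0.0724], 0.61, [312.0, 186.0])]
scene short_sleeve [([0.4873, -0.032, -0.0043], 0.92, [289.0, 253.0])]
side sleeve [([0.673, -0.0256, 0.0029], 0.81, [238.0, 213.0])]
side sleeve_mouth [([0.6676, -0.0258, 0.0428], 0.85, [239.0, 204.0])]
side post_top [([0.5687, 0.1803, 0.0615], 0.56, [197.0, 267.0])]
side rest [([0.5422, -0.1699, -0.0008], 0.81, [311.0, 212.0]), ([0.574, -0.2992, -0.0011], 0.62, [334.0, 183.0])]
side probe [([0.5524, -0.013, -0.0009], 0.55, [266.0, 242.0])]
side probe_mark [([0.5377, -0.1738, 0.069], 0.58, [315.0, 194.0])]
side short_sleeve [([0.4876, -0.0253, 0.0017], 0.51, [287.0, 253.0])]
0.8
```

View pics/scene0.png

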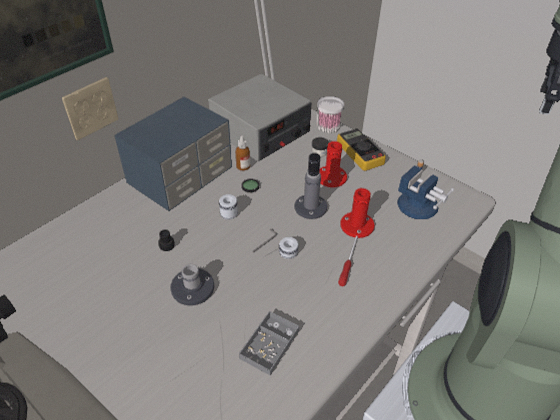

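View pics/side0.png

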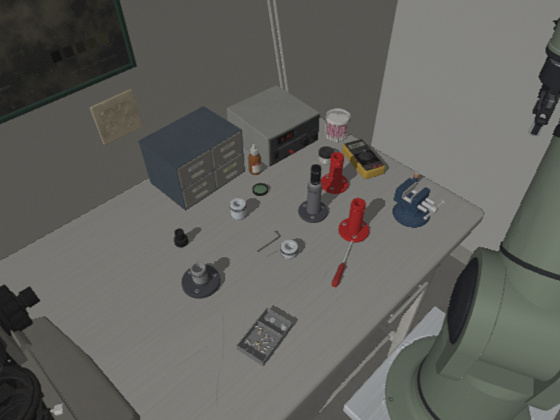

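Run:
```python
from h import *
f=bot.grab_frame("side"); save(f,"crop1.png",(160,150,380,300),3.5)
for q in ["filter","eyepiece","hex_key","red_screwdriver","jar"]:
    print(q,[(np.round(d["xyz"],3).tolist(),round(d["conf"],2)) for d in bot.spot_point(q,f)[:2]])
s=bot.observe();R=Ro.from_euler("xyz",s["tool_rot"])
d=np.array([.63,-.026,.30])-s["position"];print(R.inv().apply(d)*1000)
w=bot.grab_frame("wrist");print(np.round(w["tool_from_camera"],3).tolist(),w["intrinsics"])
```

```text
filter [([0.699, -0.129, 0.004], 0.58), ([0.357, 0.171, 0.0], 0.55)]
eyepiece [([0.704, 0.14, -0.001], 0.48)]
hex_key [([0.551, -0.014, -0.003], 0.51)]
red_screwdriver [([0.371, -0.099, -0.001], 0.48)]
jar [([0.664, -0.358, 0.0], 0.46)]
[ 581.49275379 -381.18493005    3.906224  ]
[[0.0, -0.954, -0.299, 0.076], [1.0, 0.0, 0.001, 0.001], [-0.001, -0.299, 0.954, -0.07], [0.0, 0.0, 0.0, 1.0]] [[322.4409394    0.         283.17544975]
 [  0.         322.4409394  212.10977789]
 [  0.           0.           1.        ]]
```

View pics/crop1.png

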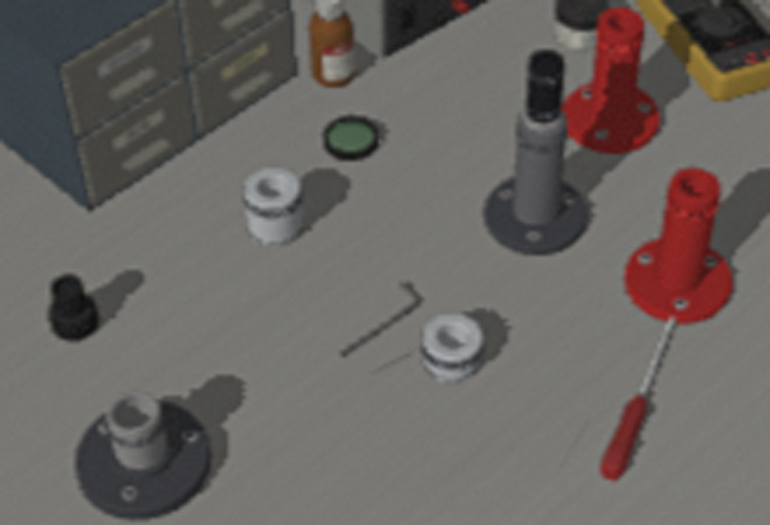

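The tall grooved sleeve is at side pixel (238,208), and the short one is at (289,248). The grey rest holding the probe is at (313,190), and the red look-alikes at (336,172) and (355,220) stay untouched. The taller tube, with a visible groove band near the top, is the one meant. The post is at (199,275). I'll move above the sleeve.

```bash
for i in 1 2; do python3 -m jog '[[[40,-26,0,0,0,0,1],[40,-26,0,0,0,0,1],[40,-26,0,0,0,0,1],[40,-26,0,0,0,0,1],[40,-26,0,0,0,0,1]]]' 40; done
python3 -m jog '[[[40,-26,10,0,0,0,1],[40,-26,20,0,0,0,1],[35,-26,20,0,0,0,1],[30,-20,20,0,0,0,1],[20,-13,10,0,0,0,1]]]'
cat > look.py <<'E'
from h import *
import sys
s=bot.observe();f=bot.grab_frame("wrist")
R=Ro.from_euler("xyz",s["tool_rot"]).as_matrix();T=np.eye(4);T[:3,:3]=R;T[:3,3]=s["position"]
C=T@f["tool_from_camera"];W=np.linalg.inv(C);f["R"],f["t"]=W[:3,:3],W[:3,3]
print(s["clock"],np.round(s["position"],4),np.round(s["tool_rot"],3),s["grip_width"])
def ray(uv,z):
    d=C[:3,:3]@np.linalg.inv(f["intrinsics"])@[uv[0],uv[1],1];return C[:3,3]+d*(z-C[2,3])/d[2]
if __name__=="__main__":
    if sys.argv[1]!="-": save(f,sys.argv[1])
    for q in sys.argv[2:]:
        for d in bot.spot_point(q,f)[:2]: print(q,np.round(d["xyz"],4),round(d["conf"],2),np.round(proj(f,d["xyz"])))
E
python3 look.py w1.png sleeve sleeve_mouth
```

```text
clock: 1.65
position: [0.3607, -0.3927, 0.3041]
tool_rot: [3.141, -0.0, 0.356]
force: [1.3, -1.3, 0.4]
grip_width: 0.0851
finger_force: 0.0
clock: 2.15
position: [0.503, -0.2011, 0.3042]
tool_rot: [3.141, -0.0, 0.356]
force: [0.7, -0.8, -0.0]
grip_width: 0.0854
finger_force: 0.0
clock: 2.65
position: [0.6178, -0.0396, 0.2228]
tool_rot: [-3.14, 0.001, 0.358]
force: [-1.3, 0.4, 0.4]
grip_width: 0.0855
finger_force: 0.0
2.65 [ 0.6178 -0.0396  0.2228] [-3.14e+00  1.00e-03  3.58e-01] 0.08547256688254312
sleeve [ 0.6716 -0.0283  0.0018] 0.73 [292. 137.]
sleeve_mouth [ 0.6736 -0.027   0.0457] 0.95 [293. 139.]
```

View pics/w1.png

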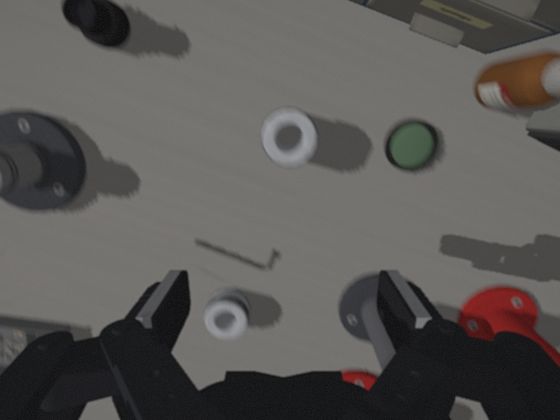

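The tall sleeve is at (289,138), clear of the filter at (412,145). The short sleeve, key, rest and post are visible lower down. I'll refine with a silhouette fit.

```bash
cat > fit.py <<'E'
from h import *
from scipy.optimize import minimize
A=np.linspace(0,2*np.pi,60)
def circ(f,x,y,z,r): return np.array([proj(f,(x+r*np.cos(a),y+r*np.sin(a),z)) for a in A])
def cylfit(f,mask,p0,z0,z1,r):
    """cylinder x,y whose silhouette best covers the mask"""
    m=cv2.resize(mask.astype(np.uint8)*255,None,fx=4,fy=4,interpolation=cv2.INTER_LINEAR)>127
    def cost(p):
        h=cv2.convexHull(np.float32(np.vstack([circ(f,*p,z0,r),circ(f,*p,z1,r)])))
        g=np.zeros(m.shape,np.uint8);cv2.fillConvexPoly(g,np.int32((h*4+1.5)*16),1,shift=4)
        g=g>0; return 1-(g&m).sum()/(g|m).sum()
    r_=minimize(cost,p0,method="Nelder-Mead",options=dict(initial_simplex=[[p0[0]+.004,p0[1]],[p0[0]-.004,p0[1]+.004],[p0[0],p0[1]-.004]],xatol=1e-4,fatol=1e-5))
    return r_.x,1-r_.fun
E
cat > s1.py <<'E'
from look import *; from fit import *
d=bot.trace("sleeve",f)[0]; m=d["region"]; p,i=cylfit(f,m,[.672,-.027],0,.045,.021)
print(p,i,d["conf"]); print("tool shift mm",R.T@(np.r_[p,.082]-s["position"])*1000)
g=cv2.cvtColor(f["img"],cv2.COLOR_RGB2GRAY)
_,b=cv2.threshold(g,150,255,cv2.THRESH_BINARY); b[~m]=0   # bright ring = top face
c,h=cv2.findContours(b,cv2.RETR_CCOMP,cv2.CHAIN_APPROX_NONE)
for k in c:
    if len(k)>25: e=cv2.fitEllipse(k); print(e, ray(e[0],.045))
E
python3 s1.py
```

```text
2.8 [ 0.6173 -0.0411  0.2236] [-3.141e+00  1.000e-03  3.580e-01] 0.08584932966335528
[ 0.67153066 -0.02674099] 0.8053391017919913 0.62
tool shift mm [ 55.99574828   5.74163482 141.53803127]
((292.2970275878906, 140.947509765625), (27.144466400146484, 34.335960388183594), 5.104062557220459) [ 0.67121588 -0.02905898  0.045     ]
((277.19525146484375, 133.26625061035156), (22.111495971679688, 38.13301086425781), 26.303512573242188) [ 0.67251047 -0.01644495  0.045     ]
```

```bash
python3 -m jog '[[[28,3,20,0,0,0,1],[28,3,25,0,0,0,1],[0,0,25,0,0,0,1],[0,0,25,0,0,0,1],[0,0,20,0,0,0,1]]]'
python3 -m jog '[[[0,0,15,0,0,0,1],[0,0,11,0,0,0,1],[0,0,0,0,0,0,1]]]'
python3 look.py w2.png sleeve_mouth
```

```text
clock: 3.4
position: [0.6713, -0.0303, 0.1088]
tool_rot: [3.141, 0.0, 0.354]
force: [0.2, -0.9, 0.1]
grip_width: 0.0855
finger_force: 0.0
clock: 3.7
position: [0.6713, -0.0292, 0.0828]
tool_rot: [-3.141, 0.001, 0.355]
force: [-0.6, -0.3, -0.2]
grip_width: 0.0859
finger_force: 0.0
3.7 [ 0.6713 -0.0292  0.0828] [-3.141e+00  1.000e-03  3.550e-01] 0.08586102310497647
sleeve_mouth [ 0.6741 -0.028   0.0442] 0.72 [280. 309.]
```

View pics/w2.png

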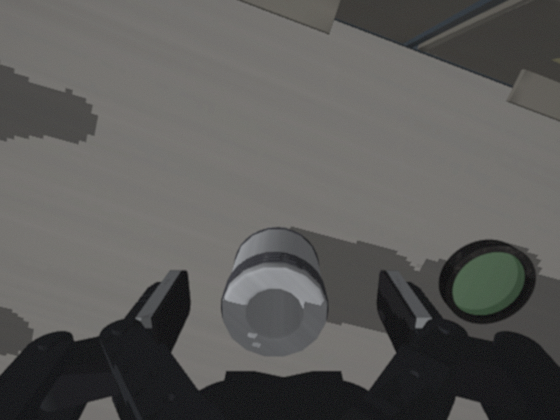

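The sleeve is centred between the pads, with its bore at about (273,312). I'll close on it and lift.

```bash
python3 -m jog '[[[0,0,0,0,0,0,0.4],[0,0,0,0,0,0,0.3],[0,0,0,0,0,0,0.2],[0,0,0,0,0,0,0.2],[0,0,0,0,0,0,0.2]]]' 50
python3 -m jog '[[[0,0,0,0,0,0,0.2],[0,0,0,0,0,0,0.2],[0,0,-10,0,0,0,0.2],[0,0,-20,0,0,0,0.2],[0,0,-30,0,0,0,0.2]]]'
python3 - <<'E'
from look import *; from fit import *
save(f,"w3.png")
d=bot.trace("sleeve",f)[0]; m=d["region"]; zb=s["position"][2]-.0828
p,i=cylfit(f,m,s["position"][:2],zb,zb+.045,.021)
print(zb,p,i,d["conf"],"in tool",R.T@(np.r_[p,zb]-s["position"])*1000)
for q in bot.spot_point("sleeve_mouth",f)[:1]: print(q["xyz"],R.T@(q["xyz"]-s["position"])*1000)
d=bot.trace("post",f);print([(k["conf"],k["region"].sum()) for k in d])
E
```

```text
clock: 4.3
position: [0.672, -0.0286, 0.0844]
tool_rot: [3.141, -0.001, 0.356]
force: [-2.7, 1.1, 9.5]
grip_width: 0.0412
finger_force: 49.9
clock: 4.8
position: [0.6709, -0.0287, 0.1435]
tool_rot: [-3.141, 0.002, 0.356]
force: [0.3, 0.7, -1.0]
grip_width: 0.0415
finger_force: 50.7
4.8 [ 0.6709 -0.0287  0.1435] [-3.141e+00  2.000e-03  3.560e-01] 0.04148924173802271
0.06069069487910782 [ 0.67358167 -0.02898588] 0.9230574021460293 0.87 in tool [ 2.55634282  1.27728888 82.79332596]
[0.6712, -0.0262, 0.1038] [ 1.19628433 -2.20047504 39.68994936]
[(0.93, np.int64(1632)), (0.22, np.int64(3389))]
```

View pics/w3.png

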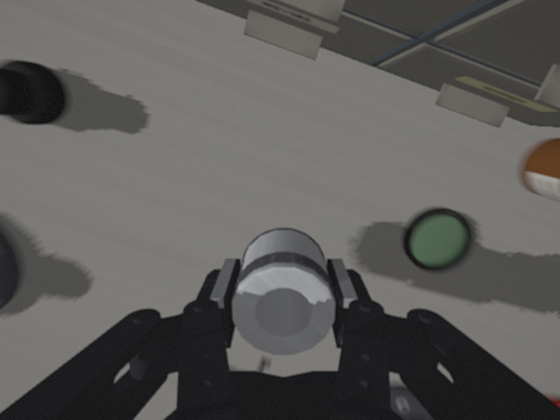

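```bash
python3 -m jog '[[[-10,-20,-30,0,0,0,0.2],[-20,-40,-20,0,0,0,0.2],[-20,-44,-20,0,0,0,0.2],[-20,-42,0,0,0,0,0.2],[-20,-40,0,0,0,0,0.2]]]'
python3 -m jog '[[[-10,-30,0,0,0,0,0.2],[-6,-15,0,0,0,0,0.2],[0,0,0,0,0,0,0.2],[0,0,0,0,0,0,0.2]]]'
cat >> fit.py <<'E'
def multifit(f,mask,p0,parts,occ=None):
    m=cv2.resize(mask.astype(np.uint8)*255,None,fx=4,fy=4,interpolation=cv2.INTER_LINEAR)>127
    ok=np.ones_like(m) if occ is None else ~(cv2.resize(occ.astype(np.uint8),None,fx=4,fy=4,interpolation=0)>0)
    def cost(p):
        g=np.zeros(m.shape,np.uint8)
        for z0,z1,r in parts:
            h=cv2.convexHull(np.float32(np.vstack([circ(f,*p,z0,r),circ(f,*p,z1,r)])))
            cv2.fillConvexPoly(g,np.int32((h*4+1.5)*16),1,shift=4)
        g=g>0; return 1-(g&m&ok).sum()/((g|m)&ok).sum()
    p0=np.array(p0);r_=minimize(cost,p0,method="Nelder-Mead",options=dict(initial_simplex=[p0+[.004,0],p0+[-.004,.004],p0+[0,-.004]],xatol=1e-4,fatol=1e-5))
    return r_.x,1-r_.fun
POST=[(0,.014,.045),(.014,.02,.022),(.02,.06,.017)]
REST=[(0,.010,.040),(.010,.105,.018)]
E
cat > s2.py <<'E'
from look import *; from fit import *
import time
save(f,"w%.2f.png"%s["clock"])
o=np.zeros((420,560),bool)
for k in bot.trace("post",f)[:2]:
    x,i=multifit(f,k["region"],[.566,.18],POST); print("post",k["conf"],k["region"].sum(),x,i)
for q in bot.spot_point("post_top",f)[:1]: print(q["conf"],q["xyz"],proj(f,q["xyz"]))
for n in ["scene","side"]:
    f=bot.grab_frame(n)
    for k in bot.trace("post",f)[:1]:
        x,i=multifit(f,k["region"],[.566,.18],POST); print(n,k["conf"],x,i)
E
python3 s2.py; ls pics
```

```text
clock: 5.5
position: [0.5224, 0.1139, 0.2127]
tool_rot: [-3.141, -0.0, 0.356]
force: [1.6, 1.3, -1.8]
grip_width: 0.041
finger_force: 51.2
clock: 5.9
position: [0.4934, 0.1492, 0.2123]
tool_rot: [3.141, 0.001, 0.356]
force: [-0.6, 0.2, -1.7]
grip_width: 0.0406
finger_force: 51.2
5.9 [0.4934 0.1492 0.2123] [3.141e+00 1.000e-03 3.560e-01] 0.04059130288833718
post 0.71 10393 [0.56767658 0.17815303] 0.9616556877396519
0.79 [0.573, 0.1816, 0.0607] [277.57294409  95.45535839]
scene 0.57 [0.57303996 0.17738653] 0.9332346152171073
side 0.91 [0.56989314 0.17989728] 0.9043331150403842
crop1.png
scene0.png
side0.png
w1.png
w2.png
w3.png
w5.90.png
```

Run:
```python
from look import *; from fit import *
im=f["img"].copy()
for z,r in [(.06,.017),(.06,.013),(.014,.045)]:
    cv2.polylines(im,[np.int32(circ(f,.568,.1782,z,r)*16)],True,(255,0,0) ,1,cv2.LINE_AA,4)
big=np.hstack([cv2.resize(x[20:220,190:370],None,fx=2.2,fy=2.2,interpolation=cv2.INTER_CUBIC) for x in (im,f["img"])])
cv2.imwrite("pics/ov1.png",big[:,:,::-1]); print(big.shape)
```

```text
6.25 [0.4936 0.149  0.2126] [-3.142  0.     0.355] 0.041322572994800404
(440, 792, 3)
```

View pics/ov1.png

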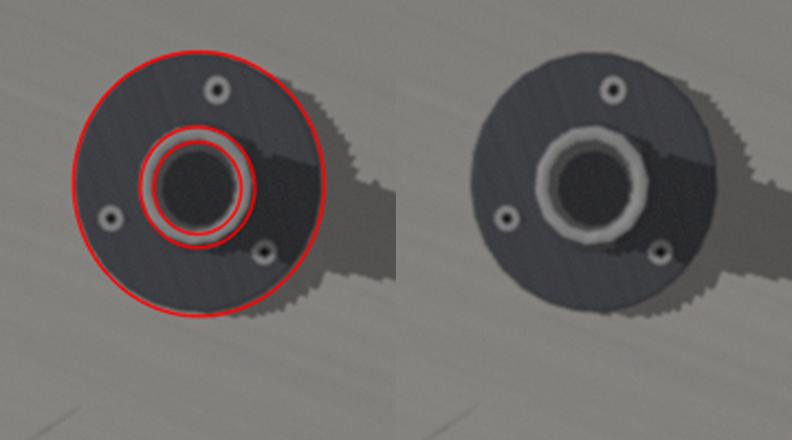

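The picture shows the post's top ring at about 0.5 mm from the fit, which puts the post at (0.568, 0.179). I'll move over it and stop just above.

```bash
python3 -m jog '[[[20,-1,0,0,0,0,0.2],[30,-1,0,0,0,0,0.2],[20,-1,10,0,0,0,0.2],[8,0,20,0,0,0,0.2],[0,0,18,0,0,0,0.2]]]'
python3 -m jog '[[[0,0,8,0,0,0,0.2],[0,0,4,0,0,0,0.2],[0,0,0,0,0,0,0.2],[0,0,0,0,0,0,0.2]]]'
cat > s3.py <<'E'
from look import *; from fit import *
zb=s["position"][2]-.0835
d=bot.trace("sleeve",f)[0];ps,i=multifit(f,d["region"],s["position"][:2],[(zb,zb+.045,.021)])
print("sleeve",ps,i,"tool",R.T@(np.r_[ps,zb]-s["position"])*1000)
d=bot.trace("post",f)[0]
occ=np.zeros((420,560),bool);occ[300:]=1; sl=cv2.convexHull(np.float32(np.vstack([circ(f,*ps,z,.023) for z in (zb-.015,zb+.045)])))
o=np.zeros((420,560),np.uint8);cv2.fillConvexPoly(o,np.int32(sl),1);occ|=o>0; occ[250:,:230]=1;occ[250:,335:]=1
pp,i=multifit(f,d["region"],[.568,.179],POST[:1],occ);print("post",pp,i,"tool diff post-sleeve mm",R.T[:2,:2]@(pp-ps)*1000)
im=f["img"].copy()
for p,z,r,c in [(pp,.014,.045,(255,0,0)),(pp,0,.045,(255,0,0)),(pp,.06,.017,(255,0,0)),(ps,zb+.045,.021,(0,255,0)),(ps,zb,.021,(0,255,0))]:
    cv2.polylines(im,[np.int32(circ(f,*p,z,r)*16)],True,c,1,cv2.LINE_AA,4)
cv2.imwrite("pics/ov%.1f.png"%s["clock"],cv2.resize(im[150:420,150:410],None,fx=2.2,fy=2.2,interpolation=2)[:,:,::-1])
E
python3 s3.py; ls pics | grep ov
```

```text
clock: 6.8
position: [0.5664, 0.1797, 0.1638]
tool_rot: [-3.141, -0.001, 0.356]
force: [-1.2, -1.1, -1.4]
grip_width: 0.0407
finger_force: 51.2
clock: 7.2
position: [0.5658, 0.1794, 0.1535]
tool_rot: [3.142, -0.001, 0.356]
force: [1.1, 0.8, -1.3]
grip_width: 0.0413
finger_force: 51.2
7.2 [0.5658 0.1794 0.1535] [ 3.142e+00 -1.000e-03  3.560e-01] 0.041293150640215326
sleeve [0.56797339 0.17931924] 0.9244146409611623 tool [ 1.97049413  0.85418883 83.50197295]
post [0.567582   0.17824814] 0.9578092907934898 tool diff post-sleeve mm [-0.73984353  0.86779843]
ov1.png
ov7.2.png
```

View pics/ov7.2.png

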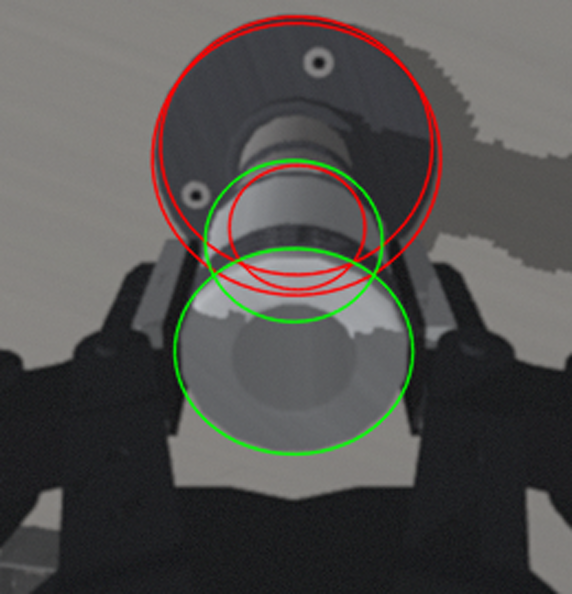

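```bash
python3 -m jog '[[[0,0.6,4,0,0,0,0.2],[0,0,2,0,0,0,0.2],[0,0,1,0,0,0,0.2],[0,0,1,0,0,0,0.2],[0,0,0,0,0,0,0.2]]]'
python3 -m jog '[[[0,0,1,0,0,0,0.2],[0,0,0,0,0,0,0.2],[0,0,0.5,0,0,0,0.2],[0,0,0,0,0,0,0.2]]]'
```

```text
clock: 7.85
position: [0.5657, 0.1789, 0.1446]
tool_rot: [-3.142, 0.0, 0.356]
force: [-0.1, 0.1, -1.4]
grip_width: 0.0408
finger_force: 51.3
clock: 8.25
position: [0.5658, 0.1789, 0.1443]
tool_rot: [3.141, -0.001, 0.356]
force: [-6.5, -2.5, 19.2]
grip_width: 0.0414
finger_force: 53.1
```

View pics/ov9.8.png

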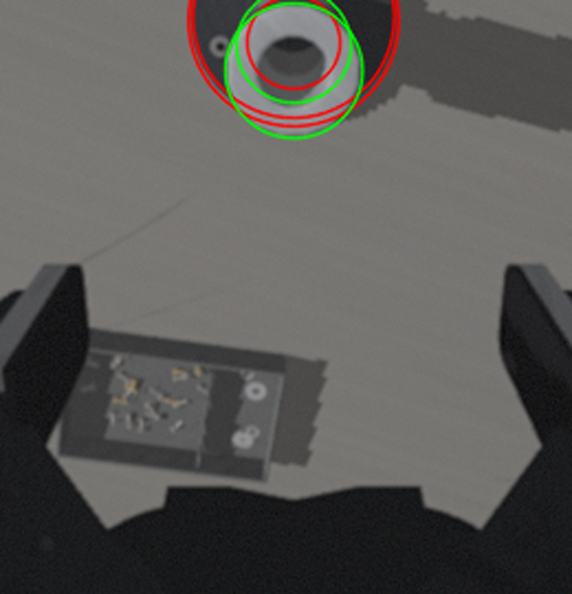

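The sleeve stands upright on the post, with its bore at crop (292,71), concentric with the post to about 1 mm. Next is the probe.

```bash
python3 -m jog '[[[-11,20,-20,0,0,0,1],[-22,40,-20,0,0,0,1],[-22,40,-5,0,0,0,1],[-22,40,0,0,0,0,1],[-22,40,0,0,0,0,1]]]'
python3 -m jog '[[[-22,40,0,0,0,0,1],[-22,40,0,0,0,0,1],[-22,40,0,0,0,0,1],[-12,19,0,0,0,0,1],[0,0,0,0,0,0,1]]]'
cat > s4.py <<'E'
from look import *; from fit import *
PROBE=[(.105,.111,.015),(.111,.160,.013)]
for q in ["rest","probe"]:
    for k in bot.trace(q,f)[:2]:
        x,i=multifit(f,k["region"],[.539,-.172],REST if q=="rest" else PROBE); v,u=np.nonzero(k["region"])
        print(q,round(k["conf"],2),len(u),(u.min(),u.max(),v.min(),v.max()),np.round(x,4),round(i,3),"tool",R.T[:2,:2]@(x-s["position"][:2])*1000)
for q in ["probe","rest","probe_mark"]:
    for k in bot.spot_point(q,f)[:2]: print(q,round(k["conf"],2),np.round(k["xyz"],4),proj(f,k["xyz"]))
E
python3 s4.py
```

```text
clock: 10.45
position: [0.5072, -0.0365, 0.2893]
tool_rot: [-3.141, 0.001, 0.356]
force: [1.1, 0.4, -0.4]
grip_width: 0.0855
finger_force: 0.0
clock: 10.95
position: [0.4819, -0.1957, 0.2889]
tool_rot: [-3.142, 0.002, 0.351]
force: [-0.2, 0.5, -0.1]
grip_width: 0.0854
finger_force: 0.0
10.95 [ 0.4819 -0.1957  0.2889] [-3.142e+00  2.000e-03  3.510e-01] 0.08540413950669741
rest 0.78 4485 (np.int64(235), np.int64(303), np.int64(200), np.int64(290)) [ 0.543 -0.172] 0.0 tool [65.50211536 -1.28333445]
rest 0.78 5789 (np.int64(363), np.int64(467), np.int64(100), np.int64(175)) [ 0.543 -0.172] 0.0 tool [65.50211536 -1.28333445]
probe 0.78 1563 (np.int64(260), np.int64(303), np.int64(112), np.int64(158)) [ 0.5395 -0.1745] 0.947 tool [61.3808797  -0.10119984]
probe 0.57 [ 0.5385 -0.1702  0.0124] [277.83662591 125.32748019]
rest 0.8 [ 5.356e-01 -1.707e-01  5.000e-04] [277.52576016 127.63219135]
rest 0.6 [ 0.5696 -0.2972  0.0012] [397.96411117 138.72976495]
```

```bash
python3 -m jog '[[[20,0,0,0,0,0,1],[30,-0.5,10,0,0,0,1],[11,0,20,0,0,0,1],[0,0,25,0,0,0,1],[0,0,20,0,0,0,1]]]'
python3 -m jog '[[[0,0,15,0,0,0,1],[0,0,8,0,0,0,1],[0,0,0,0,0,0,1],[0,0,0,0,0,0,1]]]'
python3 s4.py
```

```text
clock: 11.75
position: [0.54, -0.1693, 0.2133]
tool_rot: [-3.141, 0.0, 0.358]
force: [0.3, 0.1, 0.2]
grip_width: 0.0857
finger_force: 0.0
clock: 12.15
position: [0.5401, -0.1703, 0.1922]
tool_rot: [3.141, -0.0, 0.356]
force: [1.1, -0.2, -0.6]
grip_width: 0.0853
finger_force: 0.0
12.15 [ 0.5401 -0.1703  0.1922] [ 3.141 -0.     0.356] 0.08531197438289123
rest 0.84 11741 (np.int64(388), np.int64(549), np.int64(179), np.int64(313)) [ 0.543 -0.172] 0.0 tool [2.15917458 2.56773298]
rest 0.77 6828 (np.int64(239), np.int64(334), np.int64(163), np.int64(277)) [ 0.5414 -0.1737] 0.709 tool [0.06638387 3.57187738]
probe 0.85 6448 (np.int64(256), np.int64(325), np.int64(239), np.int64(356)) [ 0.5407 -0.174 ] 0.946 tool [-0.72252034  3.6678521 ]
rest 0.72 [ 0.4187 -0.1986  0.0021] [265.43538488 330.98014064]
rest 0.62 [ 5.706e-01 -2.991e-01 -5.000e-04] [434.20792594 223.89601324]
```

```bash
python3 -m jog '[[[0,3,0,0,0,0,0.6],[0,0,0,0,0,0,0.4],[0,0,0,0,0,0,0.3],[0,0,0,0,0,0,0.1],[0,0,0,0,0,0,0.1]]]' 50
python3 -m jog '[[[0,0,0,0,0,0,0.1],[0,0,0,0,0,0,0.1],[0,0,0,0,0,0,0.1]]]'; python3 s4.py
```

```text
clock: 12.95
position: [0.5408, -0.1734, 0.1918]
tool_rot: [3.142, 0.0, 0.356]
force: [-0.4, 0.3, 1.9]
grip_width: 0.0246
finger_force: 48.9
clock: 13.25
position: [0.5408, -0.1734, 0.1918]
tool_rot: [-3.142, -0.0, 0.356]
force: [-1.9, -0.2, 4.5]
grip_width: 0.0251
finger_force: 48.9
13.25 [ 0.5408 -0.1734  0.1918] [-3.142 -0.     0.356] 0.025076553487539878
rest 0.83 951 (np.int64(245), np.int64(298), np.int64(343), np.int64(376)) [ 0.543 -0.172] 0.0 tool [ 2.53032709 -0.51653625]
rest 0.68 11978 (np.int64(385), np.int64(544), np.int64(178), np.int64(313)) [ 0.543 -0.172] 0.0 tool [ 2.53032709 -0.51653625]
probe 0.97 6429 (np.int64(250), np.int64(317), np.int64(239), np.int64(357)) [ 0.5404 -0.1745] 0.939 tool [-0.76895849  0.97703905]
rest 0.72 [ 0.5342 -0.1727 -0.0018] [278.59991969 212.06086852]
rest 0.65 [ 0.5713 -0.2982  0.0017] [431.60684755 223.30956448]
```

```bash
python3 -m jog '[[[0,0,-5,0,0,0,0.1],[0,0,-20,0,0,0,0.1],[0,0,-25,0,0,0,0.1],[0,0,-25,0,0,0,0.1],[0,0,-25,0,0,0,0.1]]]' 60
python3 -m jog '[[[0,0,-20,0,0,0,0.1],[0,0,-10,0,0,0,0.1],[0,0,0,0,0,0,0.1]]]'
cat > s5.py <<'E'
from look import *; from fit import *
import sys
zt=s["position"][2]-float(sys.argv[1])
tr=bot.trace("probe",f)
if tr:
    k=tr[0];m=k["region"];p0=s["position"][:2]
    for nm,pa in [("all",[(zt,zt+.09,.005),(zt+.09,zt+.096,.015),(zt+.096,zt+.145,.013)])]:
        x,i=multifit(f,m,p0,pa);print(nm,round(k["conf"],2),np.round(x,4),round(i,3),"tool",R.T[:2,:2]@(x-p0)*1000)
    # stem rows: beyond the collar's image; centre line vs predicted
    for h in (0.005,.015,.025,.035,.045,.055):
        u,v=proj(f,np.r_[x,zt+h]);r=m[int(round(v))];c=np.nonzero(r)[0]
        if len(c): print("stem h",h,"pred u,v",round(u,1),round(v,1),"mask u",c.min(),c.max(),c.mean())
E
python3 s5.py .1768
```

```text
clock: 14.05
position: [0.5406, -0.1734, 0.2928]
tool_rot: [-3.141, 0.0, 0.356]
force: [0.5, -0.5, -1.5]
grip_width: 0.0248
finger_force: 58.9
clock: 14.35
position: [0.5411, -0.1735, 0.3226]
tool_rot: [3.141, -0.001, 0.356]
force: [0.5, 0.3, -1.8]
grip_width: 0.025
finger_force: 58.9
14.35 [ 0.5411 -0.1735  0.3226] [ 3.141e+00 -1.000e-03  3.560e-01] 0.0250338945527595
all 0.67 [ 0.5411 -0.1746] 0.93 tool [-0.40302074  1.0600826 ]
stem h 0.005 pred u,v 283.1 213.9 mask u 277 289 283.0
stem h 0.015 pred u,v 283.1 217.9 mask u 277 289 283.0
stem h 0.025 pred u,v 283.1 222.2 mask u 277 289 283.0
stem h 0.035 pred u,v 283.1 226.9 mask u 277 289 283.0
stem h 0.045 pred u,v 283.1 232.0 mask u 276 290 283.0
stem h 0.055 pred u,v 283.2 237.6 mask u 275 291 283.0
```

```bash
python3 -m jog '[[[5,-10,0,0,0,0,0.1],[14,-30,0,0,0,0,0.1],[18.5,-40,0,0,0,0,0.1],[18.5,-40,0,0,0,0,0.1],[18.5,-40,0,0,0,0,0.1]]]'
python3 -m jog '[[[18.5,-40,0,0,0,0,0.1],[18.5,-40,0,0,0,0,0.1],[18.5,-40,0,0,0,0,0.1],[12,-28,0,0,0,0,0.1],[6,-13,0,0,0,0,0.1]]]'
python3 -m jog '[[[0,0,0,0,0,0,0.1],[0,0,0,0,0,0,0.1]]]'
cat >> s5.py <<'E'
v,u=np.nonzero(m);tipc=circ(f,*x,zt,.005);print("tip v mask",v.min(),"pred",tipc[:,1].min(),"mask at top u",u[v<v.min()+3].mean())
sl=bot.trace("sleeve",f)
if sl:
    k=sl[0];xs,i=multifit(f,k["region"],[.567,.1785],[(.06,.105,.021)],m);print("sleeve",round(k["conf"],2),k["region"].sum(),np.round(xs,4),round(i,3),"sleeve-probe tool mm",R.T[:2,:2]@(xs-x)*1000)
for q in bot.spot_point("sleeve_mouth",f)[:1]: print("mouth",round(q["conf"],2),np.round(q["xyz"],4))
E
python3 s5.py .1768
```

```text
clock: 14.95
position: [0.5544, 0.0051, 0.3209]
tool_rot: [-3.141, 0.001, 0.356]
force: [0.4, -0.3, -1.4]
grip_width: 0.0246
finger_force: 59.0
clock: 15.45
position: [0.5666, 0.1832, 0.3206]
tool_rot: [-3.14, 0.001, 0.36]
force: [-1.1, -0.1, -1.5]
grip_width: 0.0247
finger_force: 59.0
clock: 15.65
position: [0.5675, 0.1784, 0.3211]
tool_rot: [3.141, 0.001, 0.355]
force: [-0.6, -0.3, -1.0]
grip_width: 0.0245
finger_force: 59.0
15.65 [0.5675 0.1784 0.3211] [3.141e+00 1.000e-03 3.550e-01] 0.024451527483156658
all 0.92 [0.5675 0.1775] 0.915 tool [-0.33560418  0.86287897]
stem h 0.005 pred u,v 282.9 213.3 mask u 278 288 283.0
stem h 0.015 pred u,v 282.9 217.3 mask u 277 289 283.0
stem h 0.025 pred u,v 282.9 221.6 mask u 277 288 282.5
stem h 0.035 pred u,v 282.9 226.3 mask u 277 289 283.0
stem h 0.045 pred u,v 283.0 231.4 mask u 276 290 283.0
stem h 0.055 pred u,v 283.0 237.0 mask u 275 291 283.0
tip v mask 209 pred 205.3591570278353 mask at top u 283.30434782608694
sleeve 0.83 1665 [0.5669 0.1776] 0.893 sleeve-probe tool mm [-0.48726622 -0.37343743]
mouth 0.63 [0.5705 0.1799 0.1053]
```

```bash
cat > s6.py <<'E'
from look import *; from fit import *
import sys
fs=[("wrist",f)]+[(n,bot.grab_frame(n)) for n in ("scene","side")]
g=cv2.cvtColor(f["img"],cv2.COLOR_RGB2GRAY); print("col283",[(v,int(g[v,281:286].mean())) for v in range(196,262,2)])
SC=4; M=[]
for n,k in fs:
    t=bot.trace("probe",k); 
    if not t: print(n,"none");continue
    m=t[0]["region"];v,u=np.nonzero(m);print(n,round(t[0]["conf"],2),len(u),u.min(),u.max(),v.min(),v.max())
    save(k,"last_%s.png"%n)
    M.append((n,k,cv2.resize(m.astype(np.uint8)*255,None,fx=SC,fy=SC,interpolation=cv2.INTER_LINEAR)>127))
aa=np.linspace(0,2*np.pi,40);P=[(0,.09,.005),(.09,.096,.015),(.096,.145,.013)]
def sil(k,p,off,tilt):
    ax=R@np.array([tilt[0],tilt[1],-1.]);ax/=np.linalg.norm(ax)   # tool-frame tilt: axis up
    e1=np.cross(ax,[0,1,0]);e1/=np.linalg.norm(e1);e2=np.cross(ax,e1)
    o=np.zeros((420*SC,560*SC),np.uint8);G=s["position"]-np.array([0,0,.054])+R@np.array([p[0],p[1],0])
    tip=G-ax*p[2]
    for z0,z1,r in P:
        X=np.vstack([tip+ax*z+r*(np.cos(aa)[:,None]*e1+np.sin(aa)[:,None]*e2) for z in (z0,z1)])
        c=X@k["R"].T+k["t"];q=c@k["intrinsics"].T;q=q[:,:2]/q[:,2:]+off
        cv2.fillConvexPoly(o,np.int32(cv2.convexHull(np.float32(q*SC+1.5))*16),1,shift=4)
    return o>0
def parts(a):
    p=a[:3]/1000;tilt=a[3:5]/100
    return [(lambda h,m:(h&m).sum()/(h|m).sum())(sil(k,p,(0,0) if n=="wrist" else a[5+2*(n=="side"):7+2*(n=="side")],tilt),m) for n,k,m in M]
a0=np.r_[-.3,.9,122.8,0,0,0,0,0,0]
r=minimize(lambda a:-sum(parts(a)),a0,method="Powell",options=dict(maxiter=12,xtol=.02,ftol=1e-4))
print("x,y(tool mm at grasp) len grasp->tip mm, tilt*100",np.round(r.x,2),np.round(parts(r.x),3))
t=r.x;print("tip world",s["position"]-[0,0,.054]+R@np.array([t[0],t[1],0])/1000-R@np.array([t[3]/100,t[4]/100,-1])*t[2]/1000)
E
python3 s6.py
```

```text
15.85 [0.5679 0.1778 0.3217] [3.141 0.    0.354] 0.024596585091344658
col283 [(196, 73), (198, 83), (200, 96), (202, 96), (204, 96), (206, 96), (208, 103), (210, 91), (212, 91), (214, 92), (216, 90), (218, 90), (220, 89), (222, 90), (224, 90), (226, 89), (228, 89), (230, 74), (232, 41), (234, 87), (236, 87), (238, 87), (240, 88), (242, 103), (244, 128), (246, 126), (248, 63), (250, 48), (252, 38), (254, 58), (256, 30), (258, 24), (260, 24)]
wrist 0.58 6706 250 316 209 356
scene 0.72 442 175 188 179 241
side 0.84 359 181 195 190 244
x,y(tool mm at grasp) len grasp->tip mm, tilt*100 [-2.2000e-01  8.2000e-01  1.2304e+02 -1.4900e+00 -2.6000e-01  3.6000e-01
 -6.2000e-01 -3.0000e-02  8.3000e-01] [0.919 0.61  0.641]
tip world [0.56978986 0.17729185 0.1446934 ]
```

```bash
python3 -m jog '[[[0,0,5,0,0,0,0.1],[0,0,12,0,0,0,0.1],[0,0,8,0,0,0,0.1],[0,0,0,0,0,0,0.1],[0,0,0,0,0,0,0.1]]]'
python3 s5.py .1768 | tail -4
python3 - <<'E'
from look import *; from fit import *
zt=s["position"][2]-.1768; x0=np.r_[s["position"][:2]]+ (R@[-.0003,.0009,0])[:2]
out=[]
for n,k in [("wrist",f)]+[(n,bot.grab_frame(n)) for n in ("scene","side")]:
    cam=-k["R"].T@k["t"]; print(n,"cam",np.round(cam,2),"view dir in tool",np.round(R.T@(np.r_[x0,.15]-cam),2))
    np.save("last_%s.npy"%n,k["img"])
    c=proj(k,np.r_[x0,zt+.045]); 
    w,h,sc=(62,140,4.2) if n=="wrist" else (26,60,9.5)
    if n=="wrist": c=np.array([283,240.])
    u,v=int(c[0]),int(c[1]); 
    im=k["img"]; out.append(cv2.resize(im[max(v-h//2,0):v+h//2,u-w//2:u+w//2],(260,588),interpolation=cv2.INTER_CUBIC)); print(n,"crop origin",u-w//2,v-h//2)
cv2.imwrite("pics/probe.png",np.hstack(out)[:,:,::-1])
E
```

```text
clock: 16.65
position: [0.5677, 0.179, 0.2964]
tool_rot: [-3.142, 0.001, 0.356]
force: [-0.1, -0.3, -1.3]
grip_width: 0.0243
finger_force: 59.0
stem h 0.055 pred u,v 283.2 237.2 mask u 276 291 283.5
tip v mask 209 pred 205.56014850510024 mask at top u 283.11538461538464
sleeve 0.83 1902 [0.5662 0.1778] 0.881 sleeve-probe tool mm [-1.39224492 -0.32980968]
mouth 0.62 [0.5653 0.1788 0.1064]
16.85 [0.5679 0.1791 0.297 ] [-3.142e+00 -1.000e-03  3.560e-01] 0.024901317752093418
wrist cam [0.64 0.2  0.37] view dir in tool [-0.08  0.    0.22]
wrist crop origin 252 170
scene cam [0.01 0.56 0.87] view dir in tool [0.39 0.55 0.72]
scene crop origin 171 204
side cam [-0.    0.48  0.89] view dir in tool [0.43 0.48 0.74]
side crop origin 178 206
```

View pics/probe.png

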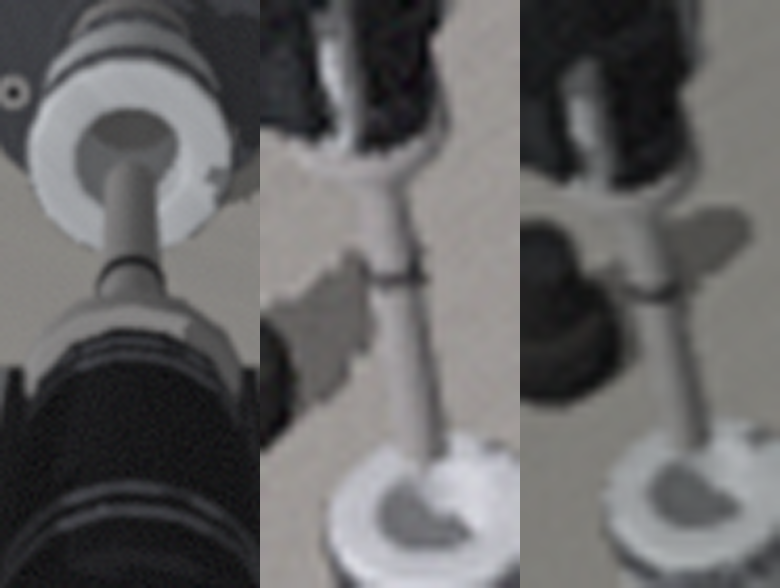

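The wrist view (left) has the stem laterally centred on the bore, with the tip just short of the mouth and the mark at about (283,232). Next I'll work out the tip-to-bore offset and the tilt.

Run:
```python
from look import *; from fit import *
zt=s["position"][2]-.1768
tl=lambda X:R.T@(X-s["position"])*1000
g=cv2.cvtColor(f["img"],cv2.COLOR_RGB2GRAY).astype(float)
# mouth: bright face's outer outline
t=bot.trace("sleeve",f)[0]["region"]; b=((g>150)&t).astype(np.uint8)
c=max(cv2.findContours(b,cv2.RETR_EXTERNAL,cv2.CHAIN_APPROX_NONE)[0],key=len); hull=cv2.convexHull(c)[:,0]
from scipy.optimize import least_squares
W=np.array([ray(q,.105)[:2] for q in c[:,0]]); 
r=least_squares(lambda p:np.hypot(*(W-p[:2]).T)-.021,np.r_[W.mean(0)],loss="soft_l1",f_scale=.0005); 
print("mouth world",r.x,"tool",tl(np.r_[r.x,.105]),"rms",np.median(abs(r.fun))*1000)
col=g[:,281:286].mean(1); print([(v,int(col[v])) for v in list(range(203,214))+list(range(228,236))])
for nm,h,v in (("tip",0,208.6),("mark",.055,231.7)):
    print(nm,"axis x tool",tl(ray((283.2,v),zt+h))-[5,0,0])
for n in("scene","side"):
    k=bot.grab_frame(n);x0=s["position"]+R@[0,0,0];a,bb,=proj(k,np.r_[x0[:2],zt]),proj(k,np.r_[x0[:2],zt+.09]);dx=proj(k,np.r_[x0[:2],zt]+R@[.01,0,0])
    gg=cv2.cvtColor(k["img"],cv2.COLOR_RGB2GRAY)
    print(n,"pred tip",a,"collar",bb,"slope",(a-bb)[0]/(a-bb)[1],"10mm toolx moves",dx-a)
    for v in range(int(bb[1])+2,int(a[1])+2,2): print(v,gg[v,int(a[0])-14:int(a[0])+10].tolist())
```

```text
17.0 [0.5678 0.1791 0.2969] [ 3.142 -0.     0.356] 0.024733006173552806
mouth world [0.56501642 0.17873175] tool [ -2.77043822  -0.65145186 191.88481161] rms 3.0384630732986952
[(203, 74), (204, 76), (205, 84), (206, 92), (207, 97), (208, 96), (209, 93), (210, 92), (211, 92), (212, 91), (213, 92), (228, 90), (229, 87), (230, 73), (231, 42), (232, 42), (233, 70), (234, 88), (235, 89)]
tip axis x tool [ -2.82506331   0.99842205 176.80072465]
mark axis x tool [ -1.55947594   0.95665155 121.80112946]
scene pred tip [186.86301928 250.85988527] collar [181.27220004 217.90094124] slope 0.16962980470468747 10mm toolx moves [-4.60202397 -1.45966203]
219 [153, 151, 162, 157, 144, 156, 164, 149, 92, 71, 66, 72, 119, 122, 131, 116, 99, 128, 149, 150, 147, 152, 151, 152]
221 [147, 147, 149, 145, 162, 163, 160, 160, 162, 156, 152, 144, 130, 115, 116, 129, 148, 152, 151, 151, 149, 151, 153, 153]
223 [148, 149, 151, 153, 149, 149, 147, 148, 152, 155, 149, 124, 99, 106, 144, 151, 150, 151, 153, 152, 151, 151, 150, 151]
225 [150, 150, 153, 150, 150, 147, 152, 152, 150, 162, 157, 141, 119, 88, 142, 155
[... 2654 characters left out ...]
0 [32, 33, 39, 43, 37, 29, 21, 22, 58, 80, 120, 130, 113, 91, 77, 110, 126, 125, 126, 126, 126, 127, 126, 125]
242 [35, 37, 32, 30, 30, 24, 18, 26, 63, 82, 112, 127, 121, 100, 78, 91, 119, 128, 126, 126, 125, 125, 126, 126]
244 [29, 31, 24, 25, 23, 14, 31, 68, 108, 125, 126, 131, 126, 109, 89, 82, 116, 126, 126, 127, 125, 123, 126, 125]
246 [29, 27, 28, 40, 68, 105, 122, 126, 127, 126, 125, 127, 128, 117, 96, 77, 103, 123, 125, 123, 126, 126, 126, 125]
248 [121, 121, 120, 125, 126, 127, 125, 126, 125, 126, 125, 123, 128, 124, 106, 82, 88, 122, 134, 128, 127, 128, 128, 127]
250 [124, 125, 126, 126, 124, 126, 125, 125, 125, 125, 134, 148, 143, 130, 112, 90, 77, 134, 156, 152, 127, 99, 99, 114]
```

```bash
cat > s7.py <<'E'
from look import *; from fit import *
tl=lambda X:R.T@(X-s["position"])*1000
g=cv2.cvtColor(f["img"],cv2.COLOR_RGB2GRAY).astype(np.float32)
# bright annulus (z=.105, r 11..21) template: maximise mean(face) - mean(just outside), stem and handle excluded
def samp(c,rr,aa): 
    P=np.array([proj(f,(c[0]+r*np.cos(a),c[1]+r*np.sin(a),.105)) for r in rr for a in aa],np.float32)
    return cv2.remap(g,P[:,:1],P[:,1:],cv2.INTER_LINEAR)[:,0].reshape(len(rr),-1)
aa=np.arctan2(R[1,0],R[0,0])+np.radians(np.r_[-140:141:5])      # +-140 deg about tool +x: leaves out the stem side
aa=aa[abs(np.degrees(aa-np.arctan2(R[1,0],R[0,0])))<141]
def score(t):
    c=s["position"][:2]+(R@[t[0]/1000,t[1]/1000,0])[:2]
    return -(samp(c,[.0195,.0202],aa)-samp(c,[.0218,.0225],aa)).mean()
best=min(((score((a,b)),a,b) for a in np.arange(-6,3,.5) for b in np.arange(-3,4,.5)))
r=minimize(score,best[1:],method="Nelder-Mead",options=dict(xatol=.02))
print("mouth in tool mm",r.x,"contrast",-r.fun)
m=bot.trace("probe",f)
E
python3 s7.py
```

```text
17.2 [0.5678 0.179  0.2968] [-3.142 -0.     0.356] 0.025097620391608916
mouth in tool mm [-1.57017506  0.3254589 ] contrast 59.08349609375
```

```bash
python3 -m jog '[[[1,-0.6,4,0,0,0,0.1],[0,0,8,0,0,0,0.1],[0,0,8,0,0,0,0.1],[0,0,8,0,0,0,0.1],[0,0,8,0,0,0,0.1]]]'
python3 -m jog '[[[0,0,5,0,0,0,0.1],[0,0,2,0,0,0,0.1],[0,0,0,0,0,0,0.1],[0,0,0,0,0,0,0.1]]]'
cat >> s7.py <<'E'
zm=float(__import__("sys").argv[1]); zt=s["position"][2]-zm
col=g[:,281:286].mean(1); dk=[v for v in range(222,240)]; w=np.clip(80-col[dk],0,None); v=(w*dk).sum()/max(w.sum(),1e-9)
print("mark v",v,[int(x) for x in col[222:240]]); row=g[int(round(v))-5]; print("row above",[int(x) for x in row[268:300]])
for z in (zt+.055,.105): print("mark axis tool if at z=%.4f"%z,tl(ray((283.2,v),z))-[5,0,0])
E
python3 s7.py .1768
```

```text
clock: 17.8
position: [0.5683, 0.1799, 0.2597]
tool_rot: [-3.142, 0.001, 0.356]
force: [0.6, -0.4, -0.5]
grip_width: 0.0251
finger_force: 59.0
clock: 18.2
position: [0.5686, 0.18, 0.2539]
tool_rot: [-3.142, -0.0, 0.356]
force: [0.7, 0.1, -1.2]
grip_width: 0.0245
finger_force: 59.0
18.2 [0.5686 0.18   0.2539] [-3.142 -0.     0.356] 0.024506900989162132
mouth in tool mm [-2.68767309  0.99973192] contrast 55.44538116455078
mark v 231.54876273187693 [91, 92, 90, 91, 90, 90, 91, 89, 74, 43, 42, 71, 88, 91, 88, 88, 89, 89]
row above [115, 96, 94, 95, 95, 97, 96, 102, 115, 127, 124, 117, 111, 104, 98, 88, 85, 78, 76, 76, 74, 79, 88, 95, 93, 97, 112, 113, 98, 90, 95, 100]
mark axis tool if at z=0.1321 [ -1.45711471   0.95661997 121.80128498]
mark axis tool if at z=0.1050 [-11.77689799   0.98136686 148.92943722]
```

```bash
python3 -m jog '[[[-0.4,0,4,0,0,0,0.1],[0,0,7,0,0,0,0.1],[0,0,7,0,0,0,0.1],[0,0,4,0,0,0,0.1],[0,0,2,0,0,0,0.1]]]'
python3 -m jog '[[[0,0,1.5,0,0,0,0.1],[0,0,1,0,0,0,0.1],[0,0,0,0,0,0,0.1],[0,0,0,0,0,0,0.1]]]'
python3 s7.py .1768
```

```text
clock: 18.8
position: [0.5679, 0.1797, 0.229]
tool_rot: [3.142, 0.001, 0.356]
force: [0.2, 0.2, -0.9]
grip_width: 0.0244
finger_force: 59.0
clock: 19.2
position: [0.5682, 0.1799, 0.2274]
tool_rot: [3.142, -0.0, 0.356]
force: [0.6, -0.3, -1.5]
grip_width: 0.0247
finger_force: 59.0
19.2 [0.5682 0.1799 0.2274] [ 3.142 -0.     0.356] 0.024671214850085877
mouth in tool mm [-2.34254599  0.82884388] contrast 53.91644287109375
mark v 230.7713806217305 [161, 134, 89, 74, 75, 76, 81, 85, 73, 43, 43, 72, 88, 91, 89, 90, 89, 90]
row above [163, 162, 159, 152, 142, 122, 99, 82, 77, 72, 74, 75, 76, 76, 76, 75, 75, 77, 78, 77, 72, 73, 74, 78, 91, 115, 140, 159, 169, 166, 164, 164]
mark axis tool if at z=0.1056 [ -0.93120009   0.95639535 121.80128945]
mark axis tool if at z=0.1050 [ -1.14348346   0.95690747 122.3633899 ]
```

Run:
```python
from look import *; from fit import *
tl=lambda X:R.T@(X-s["position"])*1000
g=cv2.cvtColor(f["img"],cv2.COLOR_RGB2GRAY).astype(float)
col=g[:,279:288].mean(1);print("col",[(v,int(col[v])) for v in range(198,234)])
for v in (222.5,223,223.5,224): print(v,"bore centre x from +x edge",tl(ray((283.2,v),.105))[0]-11)
print("mark axis x",tl(ray((283.2,231.5),.105))[0]-5)
for v in (222,224,226,228,231,232): print(v,[int(x) for x in g[v,262:306]])
for n in("scene","side"):
    k=bot.grab_frame(n);c=np.array([.5675,.1788])
    cam=-k["R"].T@k["t"];d=(cam[:2]-c)/np.hypot(*(cam[:2]-c))
    for nm,r,z in(("mark near",.005,.105),("rim far in",-.011,.105),("rim near in",.011,.105),("rim near out",.021,.105),("rim far out",-.021,.105),("collar near bottom",.015,.140)): print(n,nm,np.round(proj(k,np.r_[c+d*r,z]),1))
    u=int(proj(k,np.r_[c,.105])[0]);gg=cv2.cvtColor(k["img"],cv2.COLOR_RGB2GRAY)
    v0=int(proj(k,np.r_[c,.105])[1])
    for v in range(v0-14,v0+13): print(v,gg[v,u-13:u+13].tolist())
```

```text
19.3 [0.5681 0.1798 0.2273] [-3.142 -0.     0.356] 0.024670783975639682
col [(198, 115), (199, 114), (200, 114), (201, 114), (202, 104), (203, 83), (204, 63), (205, 62), (206, 65), (207, 76), (208, 101), (209, 132), (210, 158), (211, 170), (212, 169), (213, 166), (214, 165), (215, 165), (216, 165), (217, 165), (218, 165), (219, 164), (220, 165), (221, 165), (222, 161), (223, 136), (224, 91), (225, 74), (226, 75), (227, 77), (228, 79), (229, 83), (230, 78), (231, 53), (232, 42), (233, 64)]
222.5 bore centre x from +x edge -1.5719945985180086
223 bore centre x from +x edge -1.905519815072557
223.5 bore centre x from +x edge -2.239372097960146
224 bore centre x from +x edge -2.573551928515629
mark axis x -1.6258853262178437
222 [173, 170, 170, 167, 164, 165, 163, 163, 164, 163, 161, 161, 162, 166, 166, 168, 165, 162, 161, 158, 160, 160, 161, 162, 163, 163, 163, 164, 164, 165, 165, 164, 164, 165, 166, 164, 164, 164, 164, 166, 167, 166, 164, 164]
224 [169, 171, 168, 167, 167, 164, 161, 164, 161, 161, 161, 157, 152, 145, 136, 129, 115, 102, 92, 89, 89, 88, 90, 91, 92, 94, 112, 127, 138, 14
[... 7495 characters left out ...]
 158, 158, 159, 158, 157, 159, 159, 161, 156, 139, 109, 77, 53, 65, 87, 120]
262 [126, 126, 129, 127, 126, 101, 89, 131, 166, 176, 170, 167, 165, 166, 164, 166, 164, 154, 128, 110, 85, 65, 67, 82, 92, 118]
263 [126, 125, 126, 127, 126, 112, 84, 75, 102, 141, 166, 168, 166, 163, 158, 137, 121, 122, 93, 65, 72, 83, 87, 92, 90, 94]
264 [125, 126, 126, 126, 127, 127, 129, 102, 78, 83, 119, 121, 106, 106, 101, 83, 96, 88, 85, 72, 74, 89, 96, 93, 90, 79]
265 [127, 128, 125, 127, 126, 129, 141, 135, 112, 98, 98, 100, 89, 81, 79, 77, 79, 69, 86, 105, 98, 99, 98, 91, 94, 83]
266 [126, 127, 126, 126, 127, 127, 140, 162, 166, 161, 148, 130, 117, 112, 112, 96, 90, 112, 123, 122, 104, 99, 97, 94, 94, 79]
```

The mark reads about 0.6–1.2 mm high and the stem sits about 0.8 mm towards tool +x. I'll make one small correction.

```bash
python3 -m jog '[[[-0.4,0,0.5,0,0,0,0.1],[-0.4,0,0.4,0,0,0,0.1],[0,0,0,0,0,0,0.1],[0,0,0,0,0,0,0.1],[0,0,0,0,0,0,0.1]]]'
python3 s7.py .1768 | grep -v row
python3 - <<'E'
from look import *; from fit import *
print(s["force"],s["moment"],np.abs(s["qd"]).max())
tl=lambda X:R.T@(X-s["position"])*1000
g=cv2.cvtColor(f["img"],cv2.COLOR_RGB2GRAY).astype(float);col=g[:,279:288].mean(1)
e=[v+(120-col[v])/(col[v+1]-col[v]) for v in range(216,228) if col[v]>120>=col[v+1]];print("bore edge v",e,"bore centre x",tl(ray((283.2,e[0]),.105))[0]-11,"mark axis x",tl(ray((283.2,231.5),.105))[0]-5)
for n in("scene","side"):
    k=bot.grab_frame(n);gg=cv2.cvtColor(k["img"],cv2.COLOR_RGB2GRAY).astype(float)
    u0=187 if n=="scene" else 194
    print(n,[(v,int(gg[v,u0-1:u0+2].mean())) for v in range(251,263)])
    if n=="scene":
        for q in("probe_mark","sleeve_mouth"): print(q,[np.round(d["xyz"],4) for d in bot.spot_point(q,k)[:1]])
    for q in ("sleeve","post_top"): print(q,[np.round(d["xyz"],3) for d in bot.spot_point(q,k)[:1]])
E
```

```text
clock: 19.95
position: [0.5674, 0.1795, 0.2263]
tool_rot: [3.142, -0.0, 0.356]
force: [-0.8, 0.2, -1.9]
grip_width: 0.0249
finger_force: 59.0
19.95 [0.5674 0.1795 0.2263] [ 3.142 -0.     0.356] 0.024865193003743704
mouth in tool mm [-1.51994934  0.8345459 ] contrast 54.365020751953125
mark v 230.8448545328683 [139, 99, 77, 76, 77, 77, 81, 86, 75, 43, 44, 71, 89, 91, 90, 89, 90, 90]
mark axis tool if at z=0.1045 [ -0.98030936   0.95642417 121.80011323]
mark axis tool if at z=0.1050 [ -0.79906096   0.95598715 121.32051919]
20.05 [0.5673 0.1796 0.2263] [-3.142 -0.     0.356] 0.02494492465282129
[ 0.26914498 -0.18296204 -0.70226654] [-0.01285676 -0.02392341  0.03587141] 0.0016064963440756126
bore edge v [np.float64(222.52941176470588)] bore centre x -1.2329970890140576 mark axis x -1.2353564778701465
scene [(251, 145), (252, 147), (253, 149), (254, 152), (255, 154), (256, 150), (257, 103), (258, 109), (259, 129), (260, 165), (261, 191), (262, 191)]
probe_mark [array([0.5648, 0.1784, 0.1067])]
sleeve_mouth [array([0.5634, 0.1761, 0.1064])]
sleeve [array([0.562, 0.183, 0.059])]
post_top [array([0.563, 0.178, 0.058])]
side [(251, 118), (252, 121), (253, 121), (254, 122), (255, 114), (256, 101), (257, 74), (258, 101), (259, 104), (260, 150), (261, 157), (262, 165)]
sleeve [array([0.569, 0.177, 0.061])]
post_top [array([0.568, 0.179, 0.058])]
```

```bash
python3 -c "
from workcell import bot
print(bot.job_done())"
```

```text
the job is handed in; nothing more can be done
None
```

I stood the tall sleeve on the post, centred to about 1 mm, and released it. The job is handed in with the probe held still in the bore, centred and with its mark at the rim to within about 1 mm by the camera measurements; its uprightness was judged from the views only, to roughly a degree or two. It took about 20 s, and I saw no contact force on the way down.

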